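# Return a wound coil to the packed rack beside its mate

## Task

Put the loose red-capped coil into the rack directly next to the red-capped coil already there, on the side towards the sliding stop: first push the row apart at that place to make room, then set the coil down gently and upright in the gap. Finish by sliding the stop back up against the coils so that the whole row is packed tight again, with every coil standing upright in the rack and nothing else on the bench disturbed.

Things in the scene. Friction and masses are not known exactly. Their poses are not given: they have to be found in the camera images.
- coil_center (a point): The loose coil to put away, upright on the bench (z = 0): rigid block with wooden flanges (its +-y faces), flush copper winding, 8 mm red cap with 4 mm white beads on top (look only). 58 mm along its x (grasp width), 46 mm along its y (its thickness in the row), 80 mm high, about 0.4 kg. Point: centre, 40 mm above its underside, z up. Goes in either way round, y along the row.
- mate_center (a point): Same 58 x 46 x 80 mm coil standing in the rack row, red cap. Point: centre of the coil, half-way up (40 mm above its underside); its y runs along the row towards the sliding stop, z up. The mate that the loose coil goes next to: in any of the first three places from the end wall, shuffled with blue and yellow.
- blue_center (a point): Same 58 x 46 x 80 mm coil standing in the rack row, blue cap. Point: centre of the coil, half-way up (40 mm above its underside); its y runs along the row towards the sliding stop, z up.
- yellow_center (a point): Same 58 x 46 x 80 mm coil standing in the rack row, yellow cap. Point: centre of the coil, half-way up (40 mm above its underside); its y runs along the row towards the sliding stop, z up.
- green_center (a point): Same 58 x 46 x 80 mm coil standing in the rack row, green cap. Point: centre of the coil, half-way up (40 mm above its underside); its y runs along the row towards the sliding stop, z up. Always last, next to the stop.
- rack: Fixed rack: channel 310 mm along y (the row), 74 mm along x. Origin: centre of its underside, on the bench. End wall's inner face at y = -145 mm, 75 mm high; stop on the +y side. Floor 6 mm above the bench; side walls 64 mm apart inside, 5 mm thick, tops 16 mm above the bench: grip coils across x above them. Row gaps at the start under 1 mm; a dragged coil pushes those beyond it and the stop along.
- stop (a joint): Travel (m) of the sliding stop along the rack's +y: 0 at the start, against the packed row; 0.075 at its outer limit. Stays where it is left; slides with about 1.5 N plus drag of 6 N per m/s. About 0.043 with five coils packed tight.
- stop_center (a point): Sliding stop closing the row: dark steel block 58 mm wide (rack x), 30 mm thick (rack y, faces 15 mm either side of this point), from 7 to 87 mm above the bench, thin black pad on top. Moves only along the rack's y. Point: centre of the block, 46 mm above the bench; axes as the rack's. Can be gripped across its width like a coil.
- oil: Bystander, loose on the bench: yellow-labelled oil bottle, 60 mm across, 170 mm high, origin at its underside. Not needed; leave it alone.
- varnish: Bystander, loose on the bench: varnish jar, 72 mm across, 80 mm high, origin at its underside. Not needed; leave it alone.
- spool: Bystander, loose on the bench: upright wooden wire spool wound with copper, 80 mm across, 70 mm high, origin at its underside. Not needed; leave it alone.
- wrench: Bystander, loose on the bench: wrench 180 mm long lying flat on the left of the bench, origin under its middle, along its x. Not needed; leave it alone.
- driver: Bystander, loose on the bench: screwdriver 190 mm long lying beyond the rack, origin under its middle, along its x. Not needed; leave it alone.

How it is judged:
By the outcome, as a careful person would: the job done as asked, in the order asked, and still so for the second after the job is handed in, with the robot touching nothing.
It also fails if it takes over 67 s, if anything falls off the work surface, if the arm or the gripper's body presses on something with over 40 N, if the wrist force passes 120 N, or if a joint passes its speed limit or range.

## Robot

A 6-joint arm with a two-finger parallel gripper is mounted at the origin on the work surface. World frame = base frame: x ahead of the robot, y to its left, z up, the work surface at z = 0. Lengths are in m, angles in degrees, forces in N, time in s.
With the tool pointing down it reaches from about 0.375 to 0.975 m from the base axis. Payload 3.8 kg.
Tool frame: the origin (TCP) lies at the very end of the fingers, on their centre line; the grasp point (between the pads) lies 19 mm behind it (r.hold_point_z is the z of the grasp point in the tool frame, in m); z points along the fingers, y is the line along which they close (so a half turn about z gives the same grasp; the last joint's range is limited). The gripper opens to 85 mm and grips with 20 to 120 N. Pads are 22 mm wide; open, the fingers measure 114 mm over their backs; the gripper's body (76 mm by 85 mm) begins 54 mm behind the grasp point. The pads swing forward as they close: fully open they stand 13 mm farther back than shut.
Start: joints at [-72.244, 15.12, 91.902, -0, 72.978, -2.114], TCP at [0.229, -0.635, 0.231] pointing down, gripper open.
Joint ranges: [-150.88, 150.88], [-54.13, 125.18], [17.81, 147.31], [-75.09, 255.09], [0, 152.58], [-146.25, 146.25]. Speed limits (degrees/s): [147.25, 147.25, 180, 180, 180, 180].

## Interface

Orientations are given as [roll, pitch, yaw] about the fixed x, y, z axes, in that order (R = Rz(yaw) Ry(pitch) Rx(roll)).
In Python, from workcell import r, get_image gives the robot as it stands.
- The arm moves only by the tool apply_moves, never from a script. Its argument "motion" is a list that holds one entry, the list of rows, each a list of 7 numbers: the shift along the tool's x, y, z in m, then the turn, a rotation vector about the tool's x, y, z in rad, then the closure, from 0 (fully open) to 1 (shut). A call has 1 to 12 rows; each row is the pose to reach, as a shift and turn from the pose commanded when the call began, along the tool's axes at that moment; what a row does not reach only later rows make up. A row lasts 1/8 s, in which the tool goes at most 62.5 mm and 10.7 degrees, less where a joint would pass 70% of its speed; a pose out of reach is approached as far as the arm can. A call with a gripper value outside its range is refused whole. The fingers move at their own pace and stop on an object; "newtons" is the grip in N (left out, the last holds). Time passes only in rows, so rows that repeat a pose let the fingers close. It gives the time, the measured TCP pose, the force, the opening and the grip force at its end, in the units of the state.
- r.get_obs(): the state, without advancing time (a new reading comes with each control period).
- get_image(name): name is "scene" or "top"; returns a dict with "pixels" (400x640x3 uint8, blue, green, red), "intrinsics" (3x3 intrinsics, pixels), "rvec" (rotation vector, rad) and "tvec" (3), from world to camera coordinates, as OpenCV has them. Camera axes: x right, y down, z forward; pixel columns grow to the right and rows downward; lengths in m; the calibration is good to about 2 mm. A picture is of the moment at which its call begins. There is no depth.
- r.job_done(): hands the job in; it is judged then, once.
The state is a dict: "time_s": time; "qpos": joint angles; "dq": joint speeds; "joint_efforts": joint torques, N m; "ee_pos": TCP position; "orientation": TCP orientation; "ft_force": force on the tool from outside, world axes, zero at the start; "torque": the same for the moment, N m; "width": finger opening in m; "grasp_force": force on a finger pad.
Only numpy, scipy, OpenCV 4.12 (cv2) and the standard library are available. Lean on these libraries where they do the work, as an engineer would, in place of code of your own. Each camera call takes 0.05 s, during which the arm holds its last target. There are 200 camera calls.

## Working session

There is one attempt and no reset: what is moved stays moved. The work goes in short steps, Python scripts to look and compute and a tool call to move; the robot and the scene stay as the last step left them, time stands still between calls to the robot, and variables do not carry over. Pictures are saved under pics/ and viewed, at most 10 in all, crops included, and the job is handed in when it is done.

Besides the shell and the picture viewer there is one more tool, called after "Request:" as name([rows], argument=value, ...), one row to a line, values as JSON. apply_moves: Moves the arm, as the interface text tells. Its arguments: {"type":"object","properties":{"motion":{"type":"array","items":{"type":"array","items":{"type":"array","items":{"type":"number"}}}},"newtons":{"type":"number"}},"required":["motion"]}

```bash
ls; mkdir -p pics; python3 - <<'E'
from workcell import r,get_image
import cv2,numpy as np
o=r.get_obs();print({k:np.round(v,3).tolist() for k,v in o.items()},r.hold_point_z)
for n in("top","scene"):
    d=get_image(n);cv2.imwrite(f"pics/{n}0.png",d["pixels"]);R=cv2.Rodrigues(np.array(d["rvec"]))[0]
    print(n,d["intrinsics"],(-R.T@np.ravel(d["tvec"])).round(3),R.round(2).tolist())
E
```

```text
pics
{'time_s': 0.0, 'qpos': [-72.243, 15.169, 91.982, 0.001, 72.978, -2.115], 'dq': [0.075, -0.119, 0.019, 0.025, -0.011, 0.099], 'joint_efforts': [0.001, -51.511, -36.732, 0.0, 0.013, -0.0], 'ee_pos': [0.229, -0.634, 0.23], 'orientation': [-179.871, -0.006, 19.871], 'ft_force': [-0.285, -0.005, 0.074], 'torque': [-0.049, -0.021, -0.022], 'grasp_force': 0.0, 'width': 0.085} -0.0187
top [[402.35491716   0.         317.16336396]
 [  0.         402.35491716 205.24854199]
 [  0.           0.           1.        ]] [0.412 0.013 1.21 ] [[-0.02, -1.0, 0.0], [-0.99, 0.02, -0.14], [0.14, -0.0, -0.99]]
scene [[439.27422438   0.         320.18789118]
 [  0.         439.27422438 200.71687176]
 [  0.           0.           1.        ]] [ 1.391 -0.644  0.787] [[0.62, 0.79, 0.02], [0.46, -0.35, -0.82], [-0.64, 0.51, -0.58]]
```

View pics/top0.png

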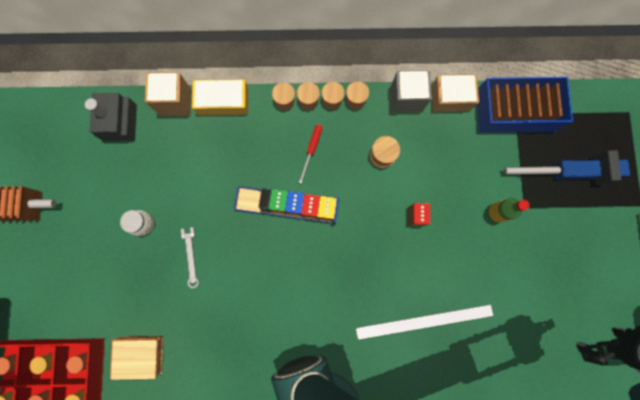

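View pics/scene0.png

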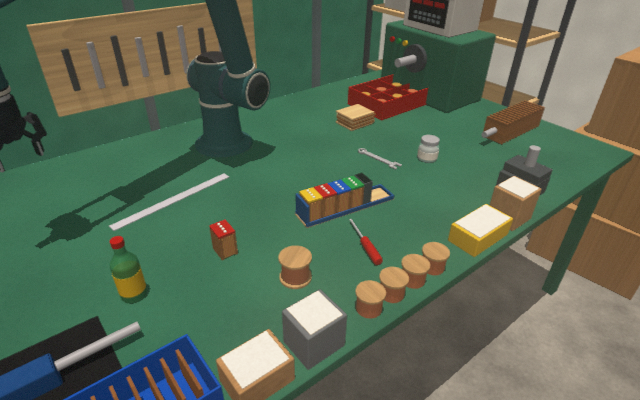

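The top view shows the rack at (237–338, 187–222). From the end wall on the right, the order is yellow (327,207), red (311,205), blue (295,202), green (278,200), then the black stop (266,199). The loose red coil is at (422,214). The gap therefore goes between red and blue.

```bash
cat > h.py <<'E'
from workcell import r,get_image
import cv2,numpy as np
def ray(d,uv,z):
    R=cv2.Rodrigues(np.array(d["rvec"]))[0];t=np.ravel(d["tvec"]);K=np.array(d["intrinsics"])
    c=-R.T@t;v=R.T@np.linalg.inv(K)@np.array([uv[0],uv[1],1.])
    return (c+v*(z-c[2])/v[2])[:2]
def caps(d,roi,z,colors):
    x0,y0,x1,y1=roi;hsv=cv2.cvtColor(cv2.resize(d["pixels"][y0:y1,x0:x1],None,fx=4,fy=4,interpolation=cv2.INTER_CUBIC),cv2.COLOR_BGR2HSV)
    out={}
    H={"red":[(0,6),(172,180)],"blue":[(105,125)],"yellow":[(20,35)],"green":[(45,72)]}
    for c in colors:
        m=sum(cv2.inRange(hsv,(a,165,110),(b,255,255)) for a,b in H[c]).astype(np.uint8)
        m=cv2.morphologyEx(m,cv2.MORPH_OPEN,np.ones((5,5)))
        cs=cv2.findContours(m,cv2.RETR_EXTERNAL,cv2.CHAIN_APPROX_NONE)[0]
        if not cs: continue
        k=max(cs,key=cv2.contourArea)
        p=k[:,0]/4.+[x0-.375,y0-.375]
        w=np.array([ray(d,q,z) for q in p],np.float32)
        out[c]=(cv2.minAreaRect(w),p.min(0),p.max(0))
    return out
def show(n,o):
    for c,((ctr,s,a),lo,hi) in o.items(): print(n,c,np.round(ctr,4),np.round(s,4),round(a,1),lo.round(1),hi.round(1))
E
python3 - <<'E'
from h import *
t=get_image("top");s=get_image("scene")
show("top",caps(t,(230,180,345,230),.086,["red","blue","yellow","green"]))
show("topL",caps(t,(405,195,440,235),.08,["red"]))
show("sc",caps(s,(290,160,400,225),.086,["red","blue","yellow","green"]))
show("scL",caps(s,(200,210,245,265),.08,["red"]))
a=cv2.resize(t["pixels"][180:230,230:345],None,fx=5,fy=5,interpolation=cv2.INTER_CUBIC)
b=cv2.resize(s["pixels"][165:225,290:400],(575,310),interpolation=cv2.INTER_CUBIC)
cv2.imwrite("pics/c1.png",np.vstack([a,b]))
E
```

```text
top red [0.5761 0.0291] [0.0424 0.0594] 80.9 [301.4 194.1] [318.6 216.1]
top blue [0.5883 0.0874] [0.017  0.0565] 82.6 [285.4 191.4] [293.4 211.1]
top yellow [ 0.5684 -0.0165] [0.044  0.0607] 81.1 [317.4 196.4] [334.9 218.6]
topL red [ 0.548  -0.2851] [0.0469 0.0591] 87.1 [412.9 203.4] [429.4 223.9]
sc red [0.5811 0.0257] [0.0457 0.0644] 79.7 [314.4 183.4] [335.9 197.6]
sc blue [0.5885 0.0716] [0.046  0.0621] 81.0 [328.6 179.6] [349.9 193.1]
sc yellow [ 0.5739 -0.0223] [0.0494 0.0672] 80.1 [299.4 187.4] [321.9 202.6]
sc green [0.6158 0.1257] [0.0037 0.0058] 47.7 [358.4 183.6] [359.6 184.6]
scL red [ 0.5527 -0.2901] [0.0474 0.0638] 87.2 [209.6 219.6] [233.9 237.6]
```

View pics/c1.png

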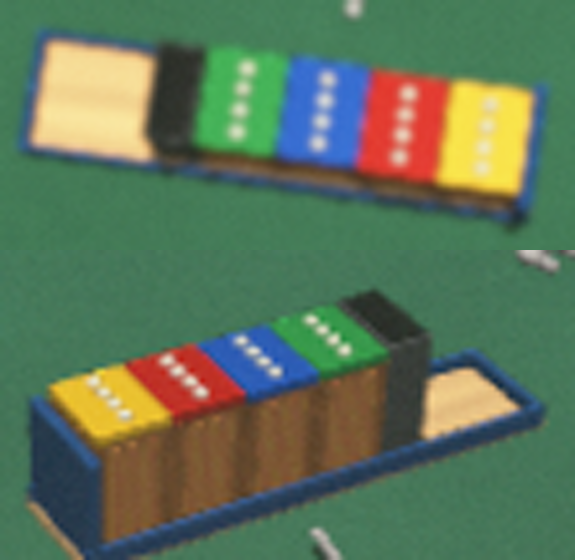

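The crop confirms the row order yellow, red, blue, green, stop. The rack yaw is about −9° and the loose coil's about −3°. Next I'll go above blue.

```bash
cat >> h.py <<'E'
from scipy.spatial.transform import Rotation as Ro
def go(x,y,z,yaw):
    o=r.get_obs();R=Ro.from_euler("xyz",o["orientation"],degrees=True);T=Ro.from_euler("xyz",[180,0,yaw],degrees=True)
    print(round(o["time_s"],2),np.round(R.inv().apply(np.array([x,y,z])-o["ee_pos"]),4),np.round((R.inv()*T).as_rotvec(),4))
E
python3 -c "
from h import *
go(.586,.073,.15,81)"
```

```text
0.2 [ 0.5759 -0.5439  0.0812] [-1.2000e-03 -8.0000e-04 -1.0669e+00]
```

Request:
apply_moves([
  [[0.576, -0.544, 0.08, 0, 0, -1.067, 0], [0.576, -0.544, 0.08, 0, 0, -1.067, 0], [0.576, -0.544, 0.08, 0, 0, -1.067, 0], [0.576, -0.544, 0.08, 0, 0, -1.067, 0], [0.576, -0.544, 0.08, 0, 0, -1.067, 0], [0.576, -0.544, 0.08, 0, 0, -1.067, 0], [0.576, -0.544, 0.08, 0, 0, -1.067, 0], [0.576, -0.544, 0.08, 0, 0, -1.067, 0], [0.576, -0.544, 0.08, 0, 0, -1.067, 0], [0.576, -0.544, 0.08, 0, 0, -1.067, 0], [0.576, -0.544, 0.08, 0, 0, -1.067, 0], [0.576, -0.544, 0.08, 0, 0, -1.067, 0]],
])

```text
time_s: 1.7
ee_pos: [0.5661, 0.0334, 0.1558]
orientation: [180.0, 0.0, 81.0]
ft_force: [1.5, -0.8, 0.9]
width: 0.0852
grasp_force: 0.0
```

```bash
python3 -c "
from h import *
go(.586,.073,.15,81)"
```

```text
1.7 [0.0422 0.0134 0.0058] [0.0005 0.0002 0.0003]
```

Request:
apply_moves([
  [[0.042, 0.0134, 0.006, 0, 0, 0, 0], [0.042, 0.0134, 0.006, 0, 0, 0, 0], [0.042, 0.0134, 0.006, 0, 0, 0, 0], [0.042, 0.0134, 0.006, 0, 0, 0, 0]],
])

```text
time_s: 2.2
ee_pos: [0.5848, 0.0697, 0.15]
orientation: [-180.0, 0.0, 80.9]
ft_force: [-0.1, -0.6, 0.7]
width: 0.0854
grasp_force: 0.0
```

```bash
python3 - <<'E'
from h import *
go(.586,.073,.032,81)
t=get_image("top");s=get_image("scene")
a=t["pixels"][170:240,225:350];b=s["pixels"][130:230,280:410]
cv2.imwrite("pics/c2.png",np.vstack([cv2.resize(a,(500,280),interpolation=2),cv2.resize(b,(500,310),interpolation=2)]))
E
```

```text
2.2 [0.0035 0.0006 0.118 ] [-0.0002  0.0003 -0.0012]
```

View pics/c2.png

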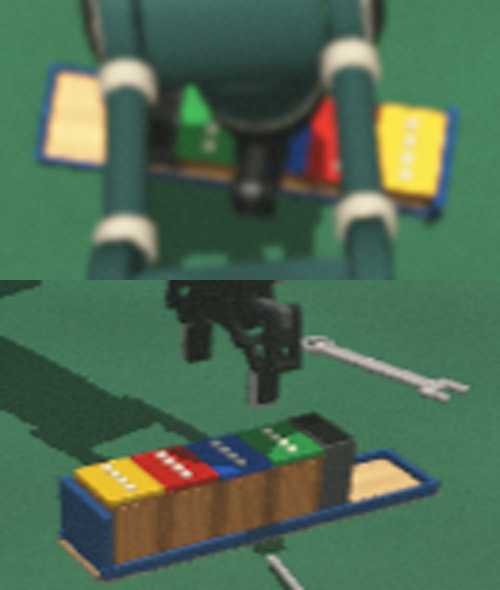

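Fingers are above blue (at (230,450) in the lower crop) and straddle the row. I'll descend and grip.

Request:
apply_moves([
  [[0.0035, 0.0006, 0.03, 0, 0, 0, 0], [0.0035, 0.0006, 0.06, 0, 0, 0, 0], [0.0035, 0.0006, 0.085, 0, 0, 0, 0], [0.0035, 0.0006, 0.105, 0, 0, 0, 0], [0.0035, 0.0006, 0.116, 0, 0, 0, 0], [0.0035, 0.0006, 0.118, 0, 0, 0, 0], [0.0035, 0.0006, 0.118, 0, 0, 0, 0.2], [0.0035, 0.0006, 0.118, 0, 0, 0, 0.3], [0.0035, 0.0006, 0.118, 0, 0, 0, 1], [0.0035, 0.0006, 0.118, 0, 0, 0, 1], [0.0035, 0.0006, 0.118, 0, 0, 0, 1], [0.0035, 0.0006, 0.118, 0, 0, 0, 1]],
], newtons=40)

```text
time_s: 3.8
ee_pos: [0.5869, 0.0743, 0.0331]
orientation: [179.9, -0.0, 81.0]
ft_force: [-2.7, -0.0, 6.2]
width: 0.0577
grasp_force: 34.9
```

Request:
apply_moves([
  [[0.003, 0, 0, 0, 0, 0, 1], [0.008, 0, 0, 0, 0, 0, 1], [0.014, 0, 0, 0, 0, 0, 1], [0.02, 0, 0, 0, 0, 0, 1], [0.026, 0, 0, 0, 0, 0, 1], [0.032, 0, 0, 0, 0, 0, 1], [0.038, 0, 0, 0, 0, 0, 1], [0.044, 0, 0, 0, 0, 0, 1], [0.05, 0, 0, 0, 0, 0, 1], [0.055, 0, 0, 0, 0, 0, 1], [0.059, 0, 0, 0, 0, 0, 1], [0.06, 0, 0, 0, 0, 0, 1]],
], newtons=50)

```text
time_s: 5.3
ee_pos: [0.5964, 0.131, 0.0332]
orientation: [179.9, 0.2, 81.1]
ft_force: [-1.5, -10.5, 7.9]
width: 0.0576
grasp_force: 43.5
```

Request:
apply_moves([
  [[0, 0, 0, 0, 0, 0, 1], [0, 0, 0, 0, 0, 0, 0.3], [0, 0, 0, 0, 0, 0, 0], [0, 0, 0, 0, 0, 0, 0], [0, 0, 0, 0, 0, 0, 0], [0, 0, -0.02, 0, 0, 0, 0], [0, 0, -0.05, 0, 0, 0, 0], [0, 0, -0.09, 0, 0, 0, 0], [0, 0, -0.14, 0, 0, 0, 0], [0, 0, -0.17, 0, 0, 0, 0], [0, 0, -0.17, 0, 0, 0, 0]],
])

```text
time_s: 6.68
ee_pos: [0.5986, 0.134, 0.2075]
orientation: [179.5, -0.2, 81.0]
ft_force: [0.2, 0.7, -0.2]
width: 0.0857
grasp_force: 0.0
```

```bash
python3 -c "
from h import *
go(.550,-.2876,.2,87)"
```

```text
6.67 [-0.424   0.0179  0.0064] [ 0.0088 -0.0026 -0.1045]
```

Request:
apply_moves([
  [[-0.424, 0.018, 0.007, 0, 0, -0.105, 0], [-0.424, 0.018, 0.007, 0, 0, -0.105, 0], [-0.424, 0.018, 0.007, 0, 0, -0.105, 0], [-0.424, 0.018, 0.007, 0, 0, -0.105, 0], [-0.424, 0.018, 0.007, 0, 0, -0.105, 0], [-0.424, 0.018, 0.007, 0, 0, -0.105, 0], [-0.424, 0.018, 0.007, 0, 0, -0.105, 0], [-0.424, 0.018, 0.007, 0, 0, -0.105, 0], [-0.424, 0.018, 0.007, 0, 0, -0.105, 0], [-0.424, 0.018, 0.007, 0, 0, -0.105, 0], [-0.424, 0.018, 0.007, 0, 0, -0.105, 0]],
])

```text
time_s: 8.05
ee_pos: [0.5476, -0.2867, 0.1949]
orientation: [-180.0, -0.0, 87.1]
ft_force: [0.1, 0.6, 0.5]
width: 0.0854
grasp_force: 0.0
```

```bash
python3 - <<'E'
from h import *
go(.550,-.2876,.03,87)
t=get_image("top");s=get_image("scene")
show("top",caps(t,(225,180,345,230),.086,["red","blue","yellow","green"]))
show("sc",caps(s,(290,160,410,225),.086,["red","blue","yellow"]))
show("scL",caps(s,(200,210,245,265),.08,["red"]))
a=t["pixels"][170:240,225:350];b=s["pixels"][130:290,190:410]
cv2.imwrite("pics/c3.png",np.vstack([cv2.resize(a,(440,246),interpolation=2),cv2.resize(b,(440,320),interpolation=2)]))
E
```

```text
8.05 [-0.0008  0.0025  0.1649] [-0.0001 -0.0002  0.0023]
top red [0.5761 0.029 ] [0.042  0.0594] 81.1 [301.9 194.1] [318.6 216.1]
top blue [0.5933 0.1168] [0.0188 0.0563] 79.8 [274.1 189.6] [282.9 209.1]
top yellow [ 0.5682 -0.0164] [0.0441 0.0599] 81.4 [317.4 196.6] [334.9 218.6]
sc red [0.5812 0.026 ] [0.0463 0.0644] 79.7 [314.4 183.4] [335.9 197.6]
sc blue [0.5972 0.1275] [0.0479 0.0634] 82.5 [344.6 174.9] [366.1 187.9]
sc yellow [ 0.5736 -0.0221] [0.0497 0.0663] 80.7 [299.4 187.4] [321.9 202.6]
scL red [ 0.5537 -0.298 ] [0.033  0.0614] 89.3 [209.9 225.1] [228.9 237.9]
```

View pics/c3.png

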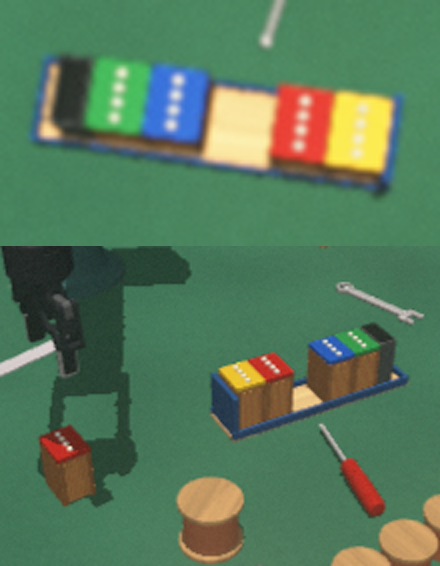

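The gap is clean: wood floor shows at (240,125) in the crop, and red and yellow have not moved. Now I'll grasp the loose coil.

Request:
apply_moves([
  [[0, 0.0025, 0.04, 0, 0, 0, 0], [0, 0.0025, 0.08, 0, 0, 0, 0], [0, 0.0025, 0.12, 0, 0, 0, 0], [0, 0.0025, 0.145, 0, 0, 0, 0], [0, 0.0025, 0.16, 0, 0, 0, 0], [0, 0.0025, 0.165, 0, 0, 0, 0], [0, 0.0025, 0.165, 0, 0, 0, 0.2], [0, 0.0025, 0.165, 0, 0, 0, 0.3], [0, 0.0025, 0.165, 0, 0, 0, 1], [0, 0.0025, 0.165, 0, 0, 0, 1], [0, 0.0025, 0.165, 0, 0, 0, 1], [0, 0.0025, 0.165, 0, 0, 0, 1]],
], newtons=40)

```text
time_s: 9.65
ee_pos: [0.5502, -0.2887, 0.0314]
orientation: [179.9, 0.0, 87.0]
ft_force: [-2.7, 0.6, 6.9]
width: 0.0573
grasp_force: 44.8
```

```bash
python3 - <<'E'
from h import *
t=get_image("top")
x0,y0=270,180
hsv=cv2.cvtColor(cv2.resize(t["pixels"][y0:230,x0:320],None,fx=4,fy=4,interpolation=cv2.INTER_CUBIC),cv2.COLOR_BGR2HSV)
m=cv2.inRange(hsv,(10,40,140),(30,160,255))
k=max(cv2.findContours(m,0,cv2.CHAIN_APPROX_NONE)[0],key=cv2.contourArea)
w=np.array([ray(t,q/4+[x0-.375,y0-.375],.006) for q in k[:,0]],np.float32)
print(cv2.minAreaRect(w))
u=np.array([.987,-.158]);v=np.array([.158,.987])
c=np.array([.5785,.0275]);print("lateral lo/hi",((w-c)@u).min(),((w-c)@u).max(),"along",((w-c)@v).min(),((w-c)@v).max())
go(.550,-.2876,.18,87)
E
```

```text
((0.5869908332824707, 0.08268249034881592), (0.06185441091656685, 0.06567991524934769), 80.94398498535156)
lateral lo/hi -0.03317779873621465 0.03249580986487864 along 0.024876683666378258 0.08670136100333929
9.7 [ 1.000e-03 -1.000e-04 -1.486e-01] [0.0009 0.0008 0.0005]
```

Request:
apply_moves([
  [[0, 0, -0.005, 0, 0, 0, 1], [0, 0, -0.02, 0, 0, 0, 1], [0, 0, -0.05, 0, 0, 0, 1], [0, 0, -0.09, 0, 0, 0, 1], [0, 0, -0.13, 0, 0, 0, 1], [0, 0, -0.149, 0, 0, 0, 1], [0, 0, -0.15, 0, 0, 0, 1], [0, 0, -0.15, 0, 0, 0, 1]],
])

```text
time_s: 10.7
ee_pos: [0.5486, -0.2876, 0.1779]
orientation: [-179.8, -0.1, 87.0]
ft_force: [0.2, 0.2, -4.9]
width: 0.0576
grasp_force: 44.5
```

```bash
python3 -c "
from h import *
go(.5866,.0781,.18,81)"
```

```text
10.7 [ 0.3672  0.0189 -0.0016] [-0.0029 -0.0013  0.105 ]
```

Request:
apply_moves([
  [[0.03, 0.0015, 0, 0, 0, 0.01, 1], [0.08, 0.004, 0, 0, 0, 0.02, 1], [0.13, 0.0065, 0, 0, 0, 0.035, 1], [0.18, 0.009, 0, 0, 0, 0.05, 1], [0.23, 0.012, 0, 0, 0, 0.065, 1], [0.28, 0.0145, 0, 0, 0, 0.08, 1], [0.32, 0.0165, 0, 0, 0, 0.095, 1], [0.35, 0.018, 0, 0, 0, 0.105, 1], [0.367, 0.019, 0, 0, 0, 0.105, 1], [0.367, 0.019, 0, 0, 0, 0.105, 1], [0.367, 0.019, 0, 0, 0, 0.105, 1], [0.367, 0.019, 0, 0, 0, 0.105, 1]],
])

```text
time_s: 12.2
ee_pos: [0.5877, 0.076, 0.1797]
orientation: [-180.0, 0.0, 80.9]
ft_force: [0.7, -0.0, -3.8]
width: 0.0578
grasp_force: 44.4
```

```bash
python3 - <<'E'
from h import *
go(.5866,.0781,.04,81)
s=get_image("scene");t=get_image("top")
b=s["pixels"][90:230,270:420];a=t["pixels"][170:240,225:350]
cv2.imwrite("pics/c4.png",np.hstack([cv2.resize(b,(450,420),interpolation=2),cv2.resize(a,(350,420),interpolation=2)]))
E
```

```text
12.2 [ 0.0019 -0.0014  0.1397] [-0.0003  0.0004 -0.0012]
```

View pics/c4.png

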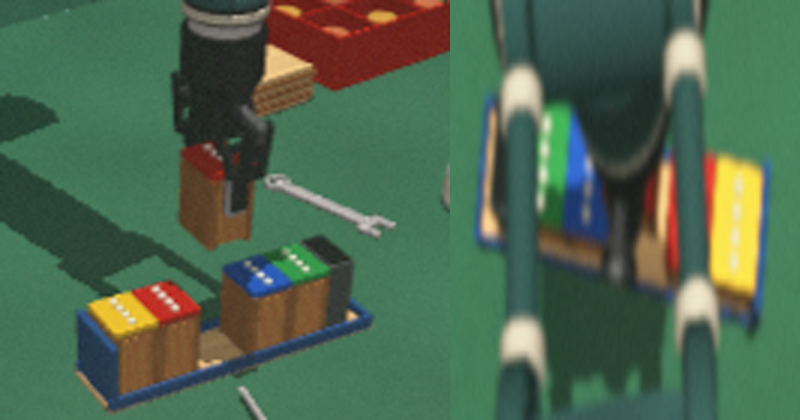

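The coil hangs upright above the gap, seen at (215,350) in the left crop. I'll descend in stages.

Request:
apply_moves([
  [[0.001, -0.0012, 0.01, 0, 0, 0, 1], [0.0015, -0.0014, 0.03, 0, 0, 0, 1], [0.0015, -0.0014, 0.05, 0, 0, 0, 1], [0.0015, -0.0014, 0.065, 0, 0, 0, 1], [0.0015, -0.0014, 0.08, 0, 0, 0, 1], [0.0015, -0.0014, 0.095, 0, 0, 0, 1], [0.0015, -0.0014, 0.108, 0, 0, 0, 1], [0.0015, -0.0014, 0.118, 0, 0, 0, 1], [0.0015, -0.0014, 0.124, 0, 0, 0, 1], [0.0015, -0.0014, 0.127, 0, 0, 0, 1], [0.0015, -0.0014, 0.127, 0, 0, 0, 1]],
])

```text
time_s: 13.68
ee_pos: [0.5868, 0.079, 0.0531]
orientation: [180.0, -0.0, 81.0]
ft_force: [0.5, -0.0, -5.3]
width: 0.0576
grasp_force: 44.4
```

```bash
python3 - <<'E'
from h import *
go(.5866,.0781,.0374,81);print(r.get_obs()["ft_force"],r.get_obs()["torque"])
E
```

```text
13.68 [-0.0009 -0.0001  0.0157] [ 0.0002 -0.0001  0.0001]
[ 0.45646658 -0.02540767 -5.30992922] [ 0.00823135  0.04740412 -0.02626324]
```

No contact so far. Lowering the last 15 mm slowly.

Request:
apply_moves([
  [[-0.001, 0, 0.003, 0, 0, 0, 1], [-0.001, 0, 0.006, 0, 0, 0, 1], [-0.001, 0, 0.009, 0, 0, 0, 1], [-0.001, 0, 0.011, 0, 0, 0, 1], [-0.001, 0, 0.0125, 0, 0, 0, 1], [-0.001, 0, 0.0135, 0, 0, 0, 1], [-0.001, 0, 0.0145, 0, 0, 0, 1], [-0.001, 0, 0.0145, 0, 0, 0, 1]],
])

```text
time_s: 14.68
ee_pos: [0.5865, 0.078, 0.0384]
orientation: [-180.0, 0.0, 81.0]
ft_force: [0.2, 0.4, -4.8]
width: 0.0578
grasp_force: 44.4
```

Request:
apply_moves([
  [[0, 0, 0.0005, 0, 0, 0, 1], [0, 0, 0.001, 0, 0, 0, 1], [0, 0, 0.0014, 0, 0, 0, 1], [0, 0, 0.0014, 0, 0, 0, 1]],
])

```text
time_s: 15.18
ee_pos: [0.5866, 0.078, 0.0374]
orientation: [180.0, -0.0, 81.0]
ft_force: [-1.8, 0.5, -0.5]
width: 0.0575
grasp_force: 44.7
```

Request:
apply_moves([
  [[0, 0, 0, 0, 0, 0, 0.3], [0, 0, 0, 0, 0, 0, 0], [0, 0, 0, 0, 0, 0, 0], [0, 0, 0, 0, 0, 0, 0], [0, 0, -0.01, 0, 0, 0, 0], [0, 0, -0.03, 0, 0, 0, 0], [0, 0, -0.06, 0, 0, 0, 0], [0, 0, -0.1, 0, 0, 0, 0], [0, 0, -0.11, 0, 0, 0, 0], [0, 0, -0.11, 0, 0, 0, 0]],
])

```text
time_s: 16.42
ee_pos: [0.5875, 0.078, 0.1488]
orientation: [179.8, -0.0, 81.0]
ft_force: [-0.9, -0.6, -1.4]
width: 0.0854
grasp_force: 0.0
```

```bash
python3 - <<'E'
from h import *
go(.608,.212,.15,81)
s=get_image("scene")
show("sc",caps(s,(290,160,410,225),.086,["yellow","blue","green"]))
cv2.imwrite("pics/c5.png",cv2.resize(s["pixels"][110:230,270:420],(600,480),interpolation=2))
# stop: centroid of dark top
E
```

```text
16.43 [ 0.1355 -0.0007 -0.001 ] [ 0.0031 -0.0008  0.0001]
sc yellow [ 0.5732 -0.0221] [0.0494 0.0677] 81.5 [299.4 187.4] [321.9 202.6]
sc blue [0.6082 0.1262] [0.0479 0.0419] 82.9 [351.9 177.9] [366.1 187.9]
sc green [0.6151 0.1626] [0.0052 0.0076] 46.8 [367.1 179.4] [368.9 180.6]
```

View pics/c5.png

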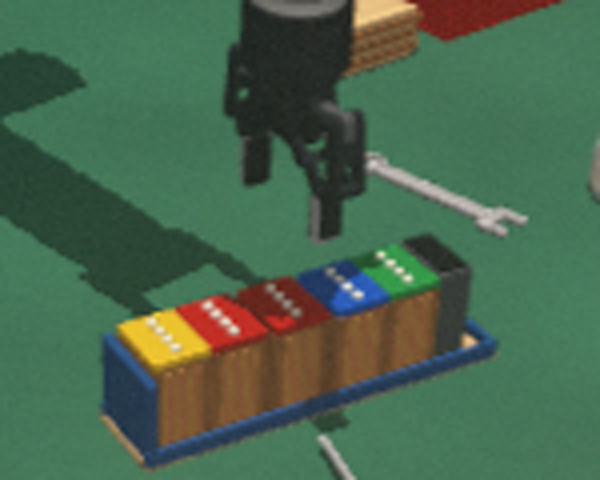

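The coil stands upright in the gap (dark red cap at (280,300)). Next is the stop.

Request:
apply_moves([
  [[0.04, -0.0004, 0, 0, 0, 0, 0], [0.09, -0.0006, 0, 0, 0, 0, 0], [0.125, -0.0007, 0, 0, 0, 0, 0], [0.138, -0.0007, 0, 0, 0, 0, 0], [0.138, -0.0007, 0, 0, 0, 0, 0], [0.138, -0.0007, 0, 0, 0, 0, 0], [0.138, -0.0007, 0, 0, 0, 0, 0]],
])

```text
time_s: 17.35
ee_pos: [0.6073, 0.2131, 0.1469]
orientation: [-180.0, 0.0, 80.9]
ft_force: [0.0, -0.1, 0.7]
width: 0.0852
grasp_force: 0.0
```

```bash
python3 - <<'E'
from h import *
go(.6083,.214,.035,81)
t=get_image("top");s=get_image("scene")
x0,y0=225,180
for n,d,(x0,y0,x1,y1) in(("top",t,(225,180,300,225)),("sc",s,(365,155,400,215))):
    g=cv2.resize(d["pixels"][y0:y1,x0:x1],None,fx=4,fy=4,interpolation=2)
    m=cv2.inRange(g,(0,0,0),(60,60,60) if n=="top" else (45,45,45))
cv2.imwrite("pics/c6.png",np.hstack([cv2.resize(t["pixels"][170:240,225:350],(400,400),interpolation=2),cv2.resize(s["pixels"][120:220,310:410],(400,400),interpolation=2)]))
E
```

```text
17.35 [0.0011 0.0009 0.1119] [-0.0003  0.0004 -0.0013]
```

View pics/c6.png

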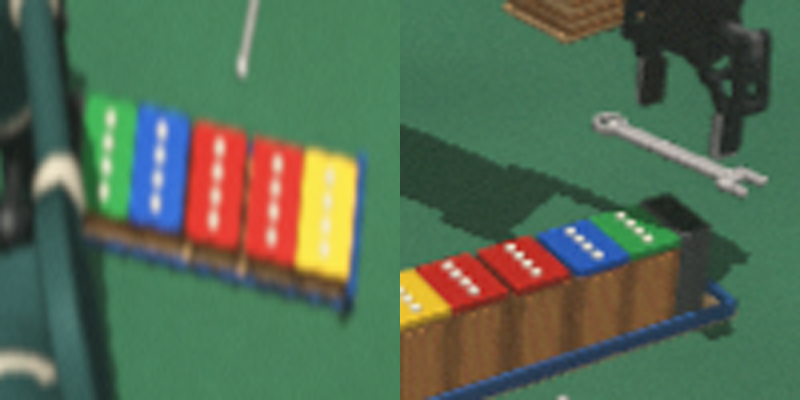

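The row stands upright with slack only around the new coil. The gripper is over the stop, so I'll descend and grip it.

Request:
apply_moves([
  [[0, 0.0009, 0.03, 0, 0, 0, 0], [0, 0.0009, 0.06, 0, 0, 0, 0], [0, 0.0009, 0.085, 0, 0, 0, 0], [0, 0.0009, 0.102, 0, 0, 0, 0], [0, 0.0009, 0.11, 0, 0, 0, 0], [0, 0.0009, 0.112, 0, 0, 0, 0], [0, 0.0009, 0.112, 0, 0, 0, 0.2], [0, 0.0009, 0.112, 0, 0, 0, 0.3], [0, 0.0009, 0.112, 0, 0, 0, 1], [0, 0.0009, 0.112, 0, 0, 0, 1], [0, 0.0009, 0.112, 0, 0, 0, 1], [0, 0.0009, 0.112, 0, 0, 0, 1]],
], newtons=40)

```text
time_s: 18.95
ee_pos: [0.6078, 0.2147, 0.0362]
orientation: [-180.0, -0.0, 81.0]
ft_force: [-4.3, 0.4, 5.1]
width: 0.0577
grasp_force: 46.7
```

Request:
apply_moves([
  [[-0.001, 0, 0, 0, 0, 0, 1], [-0.002, 0, 0, 0, 0, 0, 1], [-0.003, 0, 0, 0, 0, 0, 1], [-0.004, 0, 0, 0, 0, 0, 1], [-0.005, 0, 0, 0, 0, 0, 1], [-0.006, 0, 0, 0, 0, 0, 1], [-0.007, 0, 0, 0, 0, 0, 1], [-0.008, 0, 0, 0, 0, 0, 1], [-0.009, 0, 0, 0, 0, 0, 1], [-0.01, 0, 0, 0, 0, 0, 1], [-0.01, 0, 0, 0, 0, 0, 1]],
])

```text
time_s: 20.32
ee_pos: [0.6067, 0.2077, 0.0363]
orientation: [180.0, -0.3, 81.0]
ft_force: [-2.8, 11.4, 2.6]
width: 0.0578
grasp_force: 46.4
```

Request:
apply_moves([
  [[-0.001, 0, 0, 0, 0, 0, 1], [-0.002, 0, 0, 0, 0, 0, 1], [-0.003, 0, 0, 0, 0, 0, 1], [-0.004, 0, 0, 0, 0, 0, 1], [-0.004, 0, 0, 0, 0, 0, 1]],
])

```text
time_s: 20.95
ee_pos: [0.6061, 0.2038, 0.0363]
orientation: [-180.0, -0.3, 81.0]
ft_force: [-3.0, 10.4, 3.5]
width: 0.0573
grasp_force: 46.4
```

Request:
apply_moves([
  [[-0.001, 0, 0, 0, 0, 0, 1], [-0.002, 0, 0, 0, 0, 0, 1], [-0.002, 0, 0, 0, 0, 0, 1]],
])

```text
time_s: 21.32
ee_pos: [0.6059, 0.2023, 0.0363]
orientation: [180.0, -0.3, 81.0]
ft_force: [-2.4, 12.7, 1.9]
width: 0.0574
grasp_force: 46.3
```

Request:
apply_moves([
  [[-0.001, 0, 0, 0, 0, 0, 1], [-0.002, 0, 0, 0, 0, 0, 1], [-0.002, 0, 0, 0, 0, 0, 1]],
])

```text
time_s: 21.7
ee_pos: [0.6058, 0.2016, 0.0363]
orientation: [180.0, -0.4, 81.0]
ft_force: [-2.4, 16.8, 0.7]
width: 0.0581
grasp_force: 46.2
```

Request:
apply_moves([
  [[-0.001, 0, 0, 0, 0, 0, 1], [-0.002, 0, 0, 0, 0, 0, 1], [-0.003, 0, 0, 0, 0, 0, 1], [-0.003, 0, 0, 0, 0, 0, 1]],
])

```text
time_s: 22.2
ee_pos: [0.6058, 0.2016, 0.0363]
orientation: [179.9, -0.7, 81.0]
ft_force: [0.1, 25.8, -2.9]
width: 0.0576
grasp_force: 45.8
```

Packed tight: force rises with no motion. I'll ease the push, release and retreat.

Request:
apply_moves([
  [[0.002, 0, 0, 0, 0, 0, 1], [0.004, 0, 0, 0, 0, 0, 1], [0.004, 0, 0, 0, 0, 0, 0.3], [0.004, 0, 0, 0, 0, 0, 0], [0.004, 0, 0, 0, 0, 0, 0], [0.004, 0, 0, 0, 0, 0, 0], [0.004, 0, -0.01, 0, 0, 0, 0], [0.004, 0, -0.04, 0, 0, 0, 0], [0.004, 0, -0.09, 0, 0, 0, 0], [0.004, 0, -0.14, 0, 0, 0, 0], [0.004, 0, -0.17, 0, 0, 0, 0], [0.004, 0, -0.17, 0, 0, 0, 0]],
])

```text
time_s: 23.7
ee_pos: [0.6082, 0.198, 0.21]
orientation: [179.6, -0.2, 81.0]
ft_force: [0.6, -0.0, -0.3]
width: 0.0851
grasp_force: 0.0
```

Request:
apply_moves([
  [[-0.05, -0.05, -0.03, 0, 0, 0, 0], [-0.1, -0.1, -0.03, 0, 0, 0, 0], [-0.15, -0.13, -0.03, 0, 0, 0, 0], [-0.2, -0.15, -0.03, 0, 0, 0, 0], [-0.25, -0.16, -0.03, 0, 0, 0, 0], [-0.3, -0.16, -0.03, 0, 0, 0, 0], [-0.36, -0.16, -0.03, 0, 0, 0, 0], [-0.42, -0.16, -0.03, 0, 0, 0, 0], [-0.44, -0.16, -0.03, 0, 0, 0, 0], [-0.44, -0.16, -0.03, 0, 0, 0, 0]],
])

```text
time_s: 24.95
ee_pos: [0.3777, -0.213, 0.2337]
orientation: [-179.9, -0.1, 80.8]
ft_force: [0.4, 0.5, 0.6]
width: 0.0852
grasp_force: 0.0
```

```bash
python3 - <<'E'
from h import *
t=get_image("top");s=get_image("scene")
cv2.imwrite("pics/c7.png",np.hstack([cv2.resize(t["pixels"][180:230,230:345],(450,300),interpolation=2),cv2.resize(s["pixels"][150:225,290:400],(350,300),interpolation=2)]))
E
```

```text
(no output)
```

View pics/c7.png

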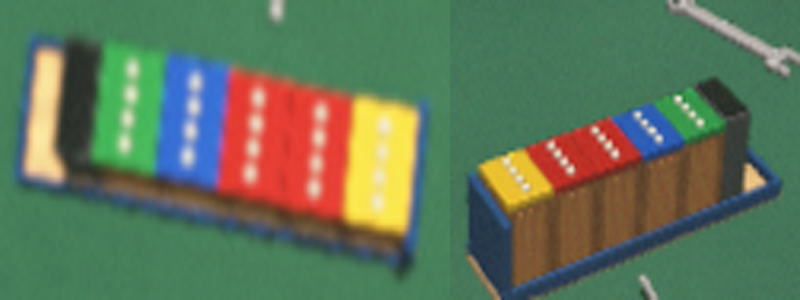

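The final view shows the row packed tight and upright in the order yellow, red, red, blue, green, stop, with no gaps (left crop, x = 70–415). Handing in.

```bash
python3 -c "
from workcell import r
print(r.job_done())"
```

```text
the job is handed in; nothing more can be done
None
```

The loose red-capped coil now stands next to the red-capped one on the stop side, and the row is packed tight and upright with the stop slid back against it; I handed the job in at about 25 s, with no verdict shown.

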